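# Fit the grating plate to the catch box

## Robot

A 6-joint arm with a two-finger parallel gripper is mounted at the origin on the work surface. World frame = base frame: x ahead of the robot, y to its left, z up, the work surface at z = 0. Lengths are in m, angles in rad, forces in N, time in s.
With the tool pointing down it reaches from about 0.3 to 0.85 m from the base axis. Payload 4.2 kg.
Tool frame: the origin (TCP) lies at the very end of the fingers, on their centre line; the grasp point (between the pads) lies 19 mm behind it (pinch_z is the distance from the TCP to the grasp point, in m); z points along the fingers, y is the line along which they close (so a half turn about z gives the same grasp; the last joint's range is limited). The gripper opens to 91 mm and grips with 3 to 60 N. Pads are 32 mm wide; open, the fingers measure 118 mm over their backs; the gripper's body (76 mm by 178 mm) begins 60 mm behind the grasp point.
Start: joints at [-1.291, 0.32, 1.565, -0, 1.257, -0.02], TCP at [0.17, -0.549, 0.214] pointing down, gripper open.
Joint ranges: [-3.11, 3.11], [-0.84, 2.01], [0.21, 2.61], [-1.34, 4.49], [0.05, 2.63], [-2.56, 2.56]. Speed limits (rad/s): [2.57, 2.57, 3.14, 3.14, 3.14, 3.14].

## Interface

Orientations are given as a unit quaternion [x, y, z, w].
In Python, from station import * gives the robot as it stands.
- The arm moves only by the shell command python3 -m jog 'ROWS' [FORCE]. ROWS is JSON, a list of rows, each a list of 5 numbers: the shift along the world's x, y, z in m, then the turn about the world's z in rad, then the opening, from 0 (shut) to 1 (fully open). A call has exactly 5 rows; each row is the pose to reach, as a shift and turn from the pose commanded when the call began; what a row does not reach only later rows make up. A row lasts 1/12 s, in which the tool goes at most 41.7 mm and 7.16 degrees, less where a joint would pass 70% of its speed; a pose out of reach is approached as far as the arm can. A call with a gripper value outside its range is refused whole. The fingers move at their own pace and stop on an object; FORCE is the grip in N (left out, the last holds). Time passes only in rows, so rows that repeat a pose let the fingers close, or fill a call up. It gives the time, the measured TCP pose, the force, the opening and the grip force at its end, in the units of the state.
- observe(): the state, without advancing time (a new reading comes with each control period).
- capture(name): name is "scene" or "top" or "wrist"; returns the picture (400x640x3 uint8, blue, green, red); there is no depth.
- camera_params(name): a dict with "mtx" (3x3 intrinsics, pixels), "D" ([k1, k2, p1, p2, k3] as OpenCV has them; the pictures are not rectified), "world_from_camera" (4x4, takes a point from camera to world coordinates). Camera axes: x right, y down, z forward; pixel columns grow to the right and rows downward; lengths in m; the calibration is good to about 2 mm. A picture is of the moment at which its call begins: read the wrist's pose just before it. camera_params takes no time and is no camera call; for the wrist camera it gives the pose at the moment of the call.
- job_done(): hands the job in; it is judged then, once.
Trained networks look in the newest picture that a camera, given by its name, has taken for a name from the list of things; names that differ only in an ending like _2 or _b are one class to them, and where a whole thing is asked for, a point or a joint stands for the part that bears it (a point fixed in the world has none). Each returns a list of dicts, best first, with "p" (0 to 1); they miss things now and then, are a little off and sometimes report something else, mostly with a low value. They report only what shows in the picture. A call takes as long as a camera call. They do not tell look-alikes from the thing itself.
- cut_out(camera, thing): "mask" (400x640 bool, what is visible of it) and "rect" ([centre column, centre row, width, height] in pixels, round what is visible of it).
The state is a dict: "time_s": time; "qpos": joint angles; "dq": joint speeds; "tau": joint torques, N m; "tcp_pos": TCP position; "tcp_rot": TCP orientation; "force": force on the tool from outside, world axes, zero at the start; "torque": the same for the moment, N m; "width": finger opening in m; "finger_force": force on a finger pad.
Only numpy, scipy, OpenCV 4.12 (cv2) and the standard library are available. Lean on these libraries where they do the work, as an engineer would, in place of code of your own. Each camera call takes 0.05 s, during which the arm holds its last target. There are 200 camera calls.

## Task

Fit the grating plate (the one with rows of raised teeth, not the slicing plate) onto the white catch box: hold it sloping, hook its tongue under the retaining lip at the box's end, swing it down and press its other end until the spring catch snaps over the tab and the plate is fully home. The thickness wheel has been left at an unknown setting, so find the slot under the lip by feel and do not force the plate or the box; leave the slicing plate and everything else on the counter where they are, and take your hand away.

Things in the scene. Friction and masses are not known exactly. Their poses are not given: they have to be found in the camera images.
- grater_plate: the plate to fit: grey frame 160 (x) x 56 (y) x 12 mm thick round a steel face with rows of raised teeth, about 120 g; a wide tongue sticks out at its +x end, a narrow tab at its -x end. Lies flat on the counter, teeth up. Origin: centre of the frame's underside, z up through the teeth. Grip it across its 56 mm width, by its sides. The solid bar of frame at x -80 to -58 mm is where to press it down.
- slicer_plate: a second plate with the same frame, but with one slanting blade across a slot instead of teeth; it lies beside the grating plate, on either side of it; same axes. Leave it alone.
- catch_box: white slicer catch box 200 x 70 mm, stuck fast to the counter by suction feet. Origin under its centre, on the counter; +x towards its end with the retaining lip (roughly towards the robot), z up. Corner cheeks (|x| over 62) stand 60 mm apart, tops at box z 80 (lip end) and 74 (catch end); between them the long walls end at z 46 mm, so fingers fit beside the plate.
- tongue_tip (a point): on the grating plate: middle of the tongue's end, underside (plate x +92, y 0, z 0 mm). The tongue is 44 wide, 12 long and 4 mm thick, flush with the frame's underside
- tab_tip (a point): on the grating plate: middle of the tab's end, underside (plate x -88, y 0, z 0 mm). The tab is 20 wide, 8 long and 5 mm thick, flush with the frame's underside
- seat (a point): on the catch box: x 0, y 0, z 68 mm, axes as the box: where the plate's origin lies when home and the carriage (see lip_end) is lowest; about 2 mm play along x. The tab end then rests on a fixed ledge with its top at this height (box x -88 to -66). With the carriage up, the tongue end lies up to 8 mm higher and the plate slopes by up to 0.05 rad
- lip_end (a point): fixed point on the catch box (x 82, y 0, z 68 mm). Slot for the tongue: a metal carriage with a flat face at x 82, which the thickness wheel holds 0 to 8 mm up, unmeasured: find it by feel. Ledge at z 68 plus that, lip's underside 6 mm and top 12 mm above the ledge, lip x 82 to 96, end wall at x 93, solid face 40 mm down from the ledge. At 14 degrees slope the tongue goes 8 mm in, wholly below 10
- catch_nose (a point): on the spring catch: underside of its nose, over the tab when closed (box x -84, z 74.5 mm as it rests)
- catch (a joint): spring catch at the box's -x end: grey upright clip 24 mm wide, pivot at box x -82, z 40, top at z 88.5, stem's inner face at x -89.2 mm. 0 = closed, as it rests; grows to 0.35 rad as the head is pushed outwards. The tab, pressed down on the head's steep sloping top (x -84 to -89, z 77 to 86), pushes it out some 0.1 rad, then it springs back over the tab; takes about 4 to 12 N
- mortar: white ceramic mortar with a spout, 122 across, 66 mm high; origin under its centre; leave alone
- pestle: white ceramic pestle lying on the counter, 156 long, 33 mm thick; origin under its middle, x along it; leave alone
- clip_jar: clip-top glass jar of pale paste, 108 across, 132 mm high; origin under its centre; leave alone
- small_pot: small pot with a blue lid, 58 across, 43 mm high; origin under its centre; leave alone
- thermometer: white probe thermometer lying on the counter, 177 mm long, 9 mm high; origin under its body, x towards the probe; leave alone
- cleaning_brush: wooden brush lying bristles up, 150 x 28 x 28 mm; origin under its middle; leave alone
- amber_bottle: amber glass bottle, 56 across, 130 mm high; origin under its centre; leave alone
Mind the look-alikes: they are no part of the job. Leave any turquoise look-alike of the grater_plate alone.

How it is judged:
On the way:
1. the tongue is hooked under the retaining lip while the plate still slopes up from it (x of tongue_tip in the frame of catch_box above 0.085 m and z of tongue_tip in the frame of catch_box between 0.065 and 0.0785 m and angle between the z axis of grater_plate and the z axis of catch_box, either way round above 0.06 rad), for 0.1 s.
At the end, for the whole second after the job is handed in: the plate's tongue lies under the lip (at least 5 mm in), its tab end is down on the fixed ledge (within 2.5 mm) and its tongue end on the carriage's (between 66 and 78.5 mm up), it slopes less than 0.06 rad, the spring catch has closed over the tab (under 0.04 rad), and the plate is at rest (x of tongue_tip in the frame of catch_box above 0.087 m and z of tongue_tip in the frame of catch_box between 0.066 and 0.0785 m and z of tab_tip in the frame of catch_box between 0.065 and 0.0705 m and angle between grater_plate's own z axis and vertical below 0.06 rad and value of joint catch below 0.04 rad and linear speed of grater_plate below 0.01 m/s); the robot touches nothing.
It fails at once if the catch box is pressed or struck harder than 25 N, by the plate or by the robot (contact force between anything else and catch_box above 25 N).
It fails at once if the slicing plate is pushed more than 20 mm (distance of slicer_plate from where it was at the start of the episode above 0.02 m).
It fails at once if another thing on the counter is pushed more than 20 mm (distance of any of mortar, pestle, clip_jar, small_pot, thermometer, cleaning_brush, amber_bottle from where it was at the start of the episode above 0.02 m).
It also fails if it takes over 64 s, if anything falls off the work surface, if the arm or the gripper's body presses on something with over 40 N, if the wrist force passes 120 N, or if a joint passes its speed limit or range.

## Working session

There is one attempt and no reset: what is moved stays moved. The work goes in short steps, Python scripts to look and compute and a shell command to move; the robot and the scene stay as the last step left them, time stands still between calls to the robot, and variables do not carry over. Pictures are saved under pics/ and viewed, at most 10 in all, crops included, and the job is handed in when it is done.

```bash
mkdir -p pics; cat > h.py <<'E'
from station import *
import numpy as np, cv2
def ray(cam,uv,P=None):
    P=P or camera_params(cam); M=np.array(P["world_from_camera"])
    n=cv2.undistortPoints(np.array(uv,float).reshape(-1,1,2),np.array(P["mtx"]),np.array(P["D"])).reshape(-1,2)
    d=np.c_[n,np.ones(len(n))]@M[:3,:3].T
    return M[:3,3],d
def onz(cam,uv,z,P=None):
    o,d=ray(cam,uv,P); return o+d*((z-o[2])/d[:,2])[:,None]
def proj(cam,X,P=None):
    P=P or camera_params(cam); W=np.linalg.inv(np.array(P["world_from_camera"]))
    r,_=cv2.Rodrigues(W[:3,:3]); return cv2.projectPoints(np.array(X,float).reshape(-1,1,3),r,W[:3,3],np.array(P["mtx"]),np.array(P["D"]))[0].reshape(-1,2)
E
python3 - <<'E'
from h import *
for c in("top","scene"): cv2.imwrite(f"pics/{c}0.png",capture(c))
s=observe();print(s)
for c in("top","scene"): print(np.round(camera_params(c)["world_from_camera"],3).tolist())
for t in("grater_plate","slicer_plate","catch_box","catch_nose"):
    for r in cut_out("top",t)[:4]:
        m=r["mask"].astype(np.uint8);cs=max(cv2.findContours(m,0,1)[0],key=cv2.contourArea)
        print(t,round(r["p"],2),np.round(r["rect"]),cv2.minAreaRect(cs))
E
```

```text
{'time_s': 0.1, 'qpos': array([-1.29098445e+00,  3.20226021e-01,  1.56554020e+00, -2.99735250e-05,
        1.25741734e+00, -1.99837719e-02]), 'dq': array([ 1.57034579e-03, -2.77620263e-03, -3.17166474e-03,  2.49691486e-06,
        1.14845304e-03,  1.15829869e-03]), 'tau': array([ 1.13406419e-03, -4.13330483e+01, -2.32508129e+01,  7.29377568e-02,
        4.21460846e-02, -5.82277335e-05]), 'tcp_pos': array([ 0.16968742, -0.54891823,  0.21321202]), 'tcp_rot': array([ 9.88785337e-01,  1.49341637e-01, -1.17183398e-04, -7.86905123e-04]), 'force': array([-0.13885528,  0.40054711, -0.33095843]), 'torque': array([ 0.00212047, -0.04890634,  0.0044096 ]), 'finger_force': 0.0, 'width': 0.09105730998856357}
[[-0.023, -0.984, 0.176, 0.295], [-1.0, 0.024, 0.006, 0.052], [-0.01, -0.176, -0.984, 1.106], [0.0, 0.0, 0.0, 1.0]]
[[0.553, 0.482, -0.68, 1.478], [0.833, -0.335, 0.44, -0.589], [-0.016, -0.809, -0.587, 0.933], [0.0, 0.0, 0.0, 1.0]]
grater_plate 0.89 [466. 307.  62.  39.] ((466.6000671386719, 308.1999816894531), (24.149532318115234, 63.504329681396484), 63.43495178222656)
grater_plate 0.87 [361. 173.  24.  60.] ((363.8648681640625, 173.81082153320312), (20.714271545410156, 60.8276252746582), 9.462322235107422)
grater_plate 0.71 [381. 260.  31.  65.] ((379.6176452636719, 259.0294189453125), (64.75375366210938, 20.283000946044922), 77.47119140625)
slicer_plate 0.93 [425. 200.  36.  63.] ((424.5094909667969, 199.78302001953125), (61.67488479614258, 22.25240707397461), 74.05460357666016)
catch_box 0.59 [261. 177.  34.  76.] ((261.5, 177.0), (76.0, 31.0), 90.0)
catch_nose 0.54 [362. 102.  46.  43.] ((361.3411560058594, 101.0353012084961), (40.566001892089844, 42.084510803222656), 77.47119140625)
catch_nose 0.41 [258. 142.  11.   5.] ((257.5, 141.5), (5.0, 9.0), 90.0)
```

View pics/top0.png

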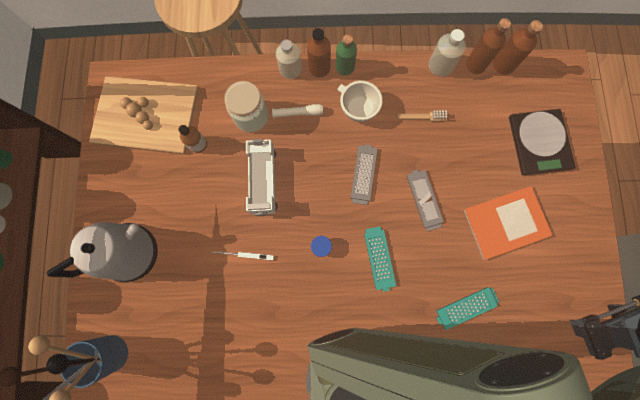

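View pics/scene0.png

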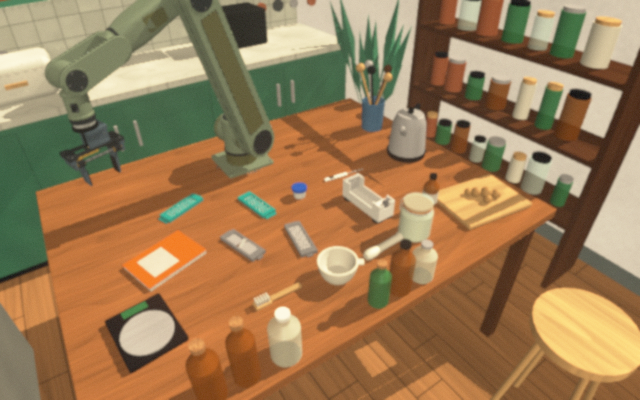

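```bash
python3 - <<'E'
from h import *
print("plate",onz("top",[[363.8,173.8],[369,146],[358,202]],0.01))
print("slicer",onz("top",[[424.5,199.8]],0.01))
print("box",onz("top",[[249,141],[273,141],[247,213],[275,213],[261,177]],0.075))
P=camera_params("wrist");print(P["mtx"]); T=np.array(P["world_from_camera"]);s=observe()
from scipy.spatial.transform import Rotation as R
A=np.eye(4);A[:3,:3]=R.from_quat(s["tcp_rot"]).as_matrix();A[:3,3]=s["tcp_pos"];print(np.round(np.linalg.inv(A)@T,3));print(np.round(A,3))
im=cv2.imread("pics/top0.png");cv2.imwrite("pics/crop.png",np.hstack([cv2.resize(im[135:235,235:305],None,fx=6,fy=6,interpolation=2),cv2.resize(im[135:235,340:400],None,fx=6,fy=6,interpolation=2)]))
E
```

```text
plate [[ 0.57278189 -0.06401792  0.01      ]
 [ 0.65707897 -0.0830431   0.01      ]
 [ 0.48966817 -0.04379934  0.01      ]]
slicer [[ 0.49136242 -0.23603402  0.01      ]]
box [[0.6592181  0.25989643 0.075     ]
 [0.65724901 0.19243226 0.075     ]
 [0.45530144 0.26291319 0.075     ]
 [0.45347513 0.18692457 0.075     ]
 [0.5544814  0.2254111  0.075     ]]
[[301.112199     0.         319.71556567]
 [  0.         301.112199   200.89550302]
 [  0.           0.           1.        ]]
[[ 0.    -0.971 -0.238  0.068]
 [ 1.     0.001 -0.     0.001]
 [ 0.    -0.238  0.971 -0.17 ]
 [ 0.     0.     0.     1.   ]]
[[ 0.955  0.295 -0.     0.17 ]
 [ 0.295 -0.955  0.    -0.549]
 [ 0.    -0.001 -1.     0.214]
 [ 0.     0.     0.     1.   ]]
```

View pics/crop.png

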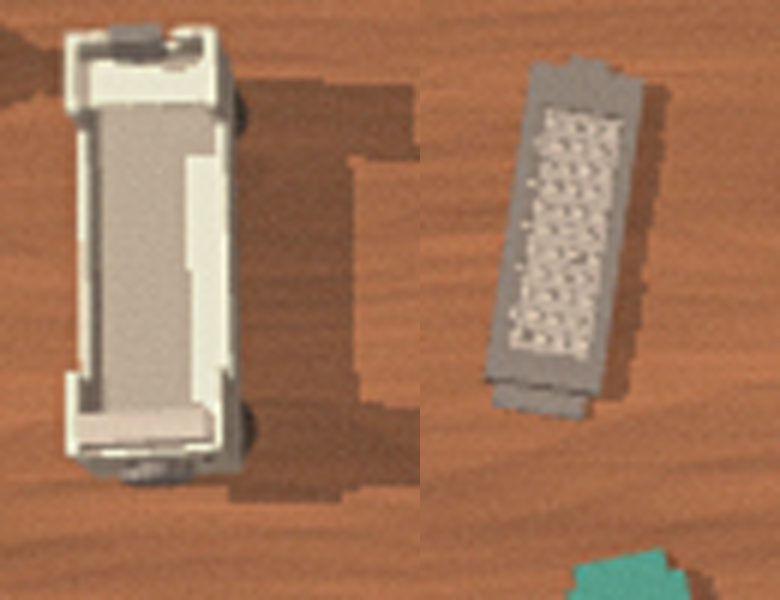

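```bash
python3 -m jog '[[0.027,0.029,0,-0.11,1],[0.054,0.058,0,-0.22,1],[0.081,0.087,0,-0.33,1],[0.108,0.116,0,-0.43,1],[0.135,0.145,0,-0.53,1]]' 10
python3 -m jog '[[0.028,0.03,0,0,1],[0.056,0.06,0,0,1],[0.084,0.09,0,0,1],[0.112,0.12,0,0,1],[0.14,0.15,0,0,1]]'
python3 -m jog '[[0.028,0.03,0,0,1],[0.056,0.06,0,0,1],[0.084,0.09,0,0,1],[0.112,0.12,0,0,1],[0.14,0.15,0,0,1]]'
python3 -m jog '[[0.02,0.025,0,0,1],[0.027,0.031,0,0,1],[0.027,0.031,0,0,1],[0.027,0.031,0,0,1],[0.027,0.031,0,0,1]]'
cat > w.py <<'E'
from h import *
import sys
n=sys.argv[1]; P=camera_params("wrist"); cv2.imwrite(f"pics/{n}.png",capture("wrist"))
import pickle; pickle.dump(P,open(f"pics/{n}.pkl","wb")); s=observe(); print(s["time_s"],s["tcp_pos"],s["tcp_rot"])
E
python3 w.py w1; python3 - <<'E'
from h import *
import pickle; P=pickle.load(open("pics/w1.pkl","rb"))
for r in cut_out("wrist","grater_plate")[:2]:
    m=r["mask"].astype(np.uint8);cs=max(cv2.findContours(m,0,1)[0],key=cv2.contourArea)
    w=onz("wrist",cs.reshape(-1,2),0.006,P)[:,:2]
    (c,sz,a)=cv2.minAreaRect((w*1000).astype(np.float32));print(r["p"],c,sz,a)
    M=cv2.moments(m); 
    print(w[np.argsort(w[:,0])[[0,1,2,-3,-2,-1]]])
E
```

```text
time_s: 0.72
tcp_pos: [0.3056, -0.4029, 0.214]
tcp_rot: [0.993, -0.118, 0.0, 0.0]
force: [0.1, -0.6, 0.6]
width: 0.091
finger_force: 0.0
time_s: 1.13
tcp_pos: [0.4458, -0.2526, 0.2142]
tcp_rot: [0.993, -0.115, 0.0, 0.0]
force: [0.6, -0.2, 0.4]
width: 0.0912
finger_force: 0.0
time_s: 1.55
tcp_pos: [0.5859, -0.1025, 0.214]
tcp_rot: [0.993, -0.115, 0.0, 0.0]
force: [0.5, -1.4, -0.5]
width: 0.0909
finger_force: 0.0
time_s: 1.97
tcp_pos: [0.6108, -0.0745, 0.214]
tcp_rot: [0.993, -0.115, -0.0, 0.0]
force: [-0.3, 0.1, 0.8]
width: 0.0913
finger_force: 0.0
2.0167 [ 0.61078443 -0.07470634  0.21411239] [ 9.93289065e-01 -1.15657568e-01 -2.82226157e-04  2.82389932e-04]
0.7 (529.6635131835938, -228.3632354736328) (116.04386901855469, 58.767730712890625) 16.15913200378418
[[ 0.4779109  -0.25823659]
 [ 0.47822523 -0.25691452]
 [ 0.47853949 -0.25559264]
 [ 0.58599191 -0.22016056]
 [ 0.58628272 -0.21891954]
 [ 0.5865735  -0.21767865]]
0.66 (594.9028930664062, -65.08695983886719) (57.865394592285156, 141.1206512451172) 79.24445343017578
[[ 0.52080797 -0.07705219]
 [ 0.52111621 -0.07574473]
 [ 0.52142443 -0.07443729]
 [ 0.66455142 -0.07595707]
 [ 0.66483367 -0.07475733]
 [ 0.66511595 -0.07355759]]
```

View pics/w1.png

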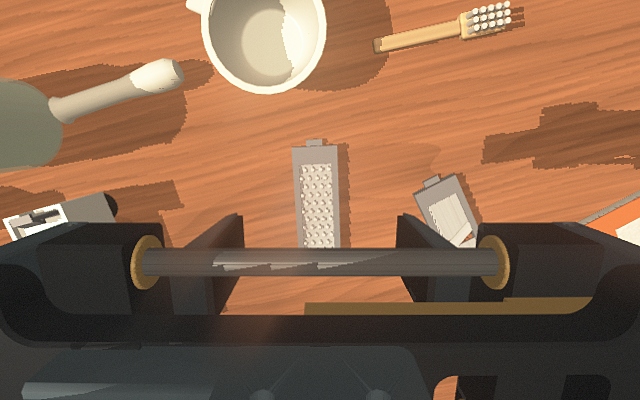

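```bash
python3 - <<'E'
from h import *
import pickle; P=pickle.load(open("pics/w1.pkl","rb"))
m=[r for r in cut_out("wrist","grater_plate") if r["mask"][200,315]][0]["mask"]
rows=np.arange(155,240,3); L=[];Rr=[]
for v in rows:
    c=np.where(m[v])[0]; L.append([c.min()-.5,v]);Rr.append([c.max()+.5,v])
print(L[0],L[-1],Rr[0],Rr[-1])
l=onz("wrist",L,0.012,P);r=onz("wrist",Rr,0.012,P)
for e in (l,r): print(np.polyfit(e[:,0],e[:,1],1),e[0],e[-1])
print(onz("wrist",[[292,147],[338,146],[306,140],[325,139]],0.012,P))
# top cam tongue/tab ends
print(onz("top",[[340+557/6-420/6,135+405/6],[340+(587-420)/6,135+60/6]],0.004))
# tcp on line
print(np.hypot(*(l.mean(0)-r.mean(0))[:2]))
E
```

```text
[np.float64(291.5), np.int64(155)] [np.float64(297.5), np.int64(239)] [np.float64(336.5), np.int64(155)] [np.float64(339.5), np.int64(239)]
[-0.1949979  0.0782495] [ 0.65267421 -0.04862826  0.012     ] [ 0.54479508 -0.02885538  0.012     ]
[-0.18726287  0.01731199] [ 0.64003014 -0.10237986  0.012     ] [ 0.53214758 -0.08256709  0.012     ]
[[ 0.66191822 -0.05164622  0.012     ]
 [ 0.65024927 -0.10651377  0.012     ]
 [ 0.66614447 -0.07027004  0.012     ]
 [ 0.66202831 -0.09297196  0.012     ]]
[[ 0.48892141 -0.05824858  0.004     ]
 [ 0.66225773 -0.08045456  0.004     ]]
0.05539347745449559
```

```bash
python3 -m jog '[[0.004,0.005,-0.04,0.04,1],[0.004,0.005,-0.08,0.04,1],[0.004,0.005,-0.12,0.04,1],[0.004,0.005,-0.155,0.04,1],[0.004,0.005,-0.18,0.04,1]]' 3
python3 -m jog '[[0,0,-0.012,0,1],[0,0,-0.022,0,1],[0,0,-0.031,0,1],[0,0,-0.031,0,0.5],[0,0,-0.031,0,0.5]]' 3
python3 -m jog '[[0,0,0,0,0.5],[0,0,0,0,0.5],[0,0,0,0,0.5],[0,0,0,0,0.5],[0,0,0,0,0.5]]' 3
```

```text
time_s: 2.53
tcp_pos: [0.6134, -0.0692, 0.031]
tcp_rot: [0.995, -0.096, -0.002, 0.0]
force: [-0.2, 1.4, -0.4]
width: 0.0912
finger_force: 0.0
time_s: 2.95
tcp_pos: [0.6166, -0.0686, 0.0039]
tcp_rot: [0.995, -0.095, 0.001, 0.0]
force: [-0.6, 0.3, 0.8]
width: 0.0806
finger_force: 0.0
time_s: 3.37
tcp_pos: [0.6164, -0.0685, 0.0039]
tcp_rot: [0.995, -0.095, 0.001, 0.0]
force: [-0.6, -1.2, 3.2]
width: 0.0564
finger_force: 3.0
```

```bash
python3 -m jog '[[0,0,0.004,0,0.5],[0,0,0.008,0,0.5],[0,0,0.012,0,0.5],[0,0,0.016,0,0.5],[0,0,0.02,0,0.5]]' 3
python3 -m jog '[[0,0,0.004,0,0.5],[0,0,0.007,0,0.5],[0,0,0.007,0,0.5],[0,0,0.007,0,0.5],[0,0,0.007,0,0.5]]' 3
python3 w.py w2;python3 - <<'E'
from h import *
capture("scene")
cv2.imwrite("pics/s2.png",np.vstack([cv2.imread("pics/w2.png")[100:300,200:440].repeat(2,0).repeat(2,1)[:, :480]]))
E
```

```text
time_s: 3.78
tcp_pos: [0.6157, -0.0683, 0.0233]
tcp_rot: [0.995, -0.095, -0.0, -0.0]
force: [0.1, -0.5, -1.6]
width: 0.0559
finger_force: 3.0
time_s: 4.2
tcp_pos: [0.6159, -0.0684, 0.03]
tcp_rot: [0.995, -0.095, 0.0, 0.0]
force: [-0.1, 0.1, 0.1]
width: 0.0562
finger_force: 3.0
4.25 [ 0.61585872 -0.06837143  0.02990553] [ 9.95480115e-01 -9.49701978e-02  3.25425839e-05  3.74751732e-05]
```

View pics/w2.png

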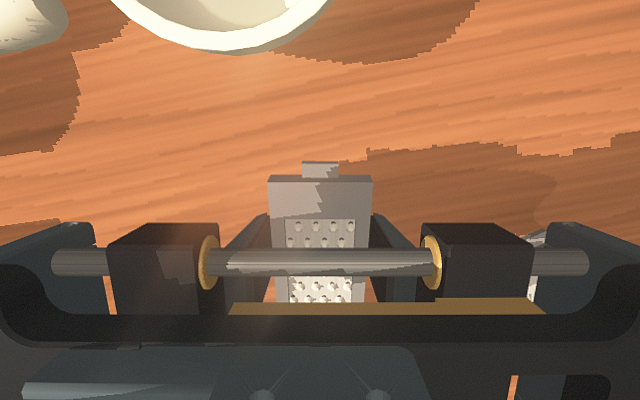

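```bash
cat > tilt.py <<'E'
from h import *
from scipy.spatial.transform import Rotation as R
def pred(P,tcp,yaw,xg,th,pts):  # plate pts mm; tool x = -plate x dir; tongue droops for th>0
    out=[]
    for x,y,z in pts:
        dx,dz=-(x-xg),z-6.
        X=dx*np.cos(th)-dz*np.sin(th); Z=dx*np.sin(th)+dz*np.cos(th)
        Y=-y
        out.append([tcp[0]+(X*np.cos(yaw)-Y*np.sin(yaw))/1000,tcp[1]+(X*np.sin(yaw)+Y*np.cos(yaw))/1000,tcp[2]+(Z+2.1)/1000])
    return proj("wrist",out,P)
E
python3 - <<'E'
from tilt import *
import pickle;P=pickle.load(open("pics/w2.pkl","rb"))
tcp=[.6159,-.0684,.0299];yaw=2*np.arctan2(-.09497,.9955)
for xg in(-36,-38,-40):
  for th in(0,.1,.2,.3): print(xg,th,np.round(pred(P,tcp,yaw,xg,th,[(-80,-28,12),(-80,28,12),(-80,28,0),(-88,-10,5),(-88,10,5),(-54,0,12)]),0).tolist())
E
```

```text
-36 0 [[269.0, 173.0], [372.0, 173.0], [368.0, 170.0], [302.0, 157.0], [338.0, 157.0], [320.0, 219.0]]
-36 0.1 [[268.0, 176.0], [373.0, 176.0], [370.0, 170.0], [302.0, 158.0], [339.0, 158.0], [320.0, 221.0]]
-36 0.2 [[266.0, 179.0], [375.0, 180.0], [371.0, 172.0], [301.0, 160.0], [339.0, 160.0], [320.0, 223.0]]
-36 0.3 [[265.0, 184.0], [376.0, 184.0], [372.0, 174.0], [301.0, 164.0], [340.0, 164.0], [320.0, 226.0]]
-38 0 [[269.0, 177.0], [372.0, 177.0], [368.0, 173.0], [303.0, 161.0], [338.0, 161.0], [320.0, 222.0]]
-38 0.1 [[268.0, 179.0], [373.0, 179.0], [370.0, 174.0], [302.0, 162.0], [339.0, 162.0], [320.0, 224.0]]
-38 0.2 [[267.0, 183.0], [374.0, 183.0], [371.0, 175.0], [302.0, 164.0], [339.0, 164.0], [320.0, 227.0]]
-38 0.3 [[265.0, 188.0], [376.0, 188.0], [372.0, 177.0], [301.0, 167.0], [340.0, 167.0], [320.0, 229.0]]
-40 0 [[269.0, 180.0], [372.0, 180.0], [368.0, 177.0], [303.0, 164.0], [338.0, 164.0], [320.0, 226.0]]
-40 0.1 [[268.0, 183.0], [373.0, 183.0], [369.0, 177.0], [302.0, 165.0], [339.0, 165.0], [320.0, 228.0]]
-40 0.2 [[267.0, 187.0], [374.0, 187.0], [370.0, 178.0], [302.0, 168.0], [339.0, 168.0], [320.0, 230.0]]
-40 0.3 [[266.0, 191.0], [375.0, 191.0], [372.0, 180.0], [301.0, 171.0], [340.0, 171.0], [320.0, 232.0]]
```

```bash
python3 - <<'E'
import cv2
im=cv2.imread("pics/w2.png");cv2.imwrite("pics/c2.png",cv2.resize(im[150:260,240:400],None,fx=5,fy=5,interpolation=2))
E
```

```text
(no output)
```

View pics/c2.png

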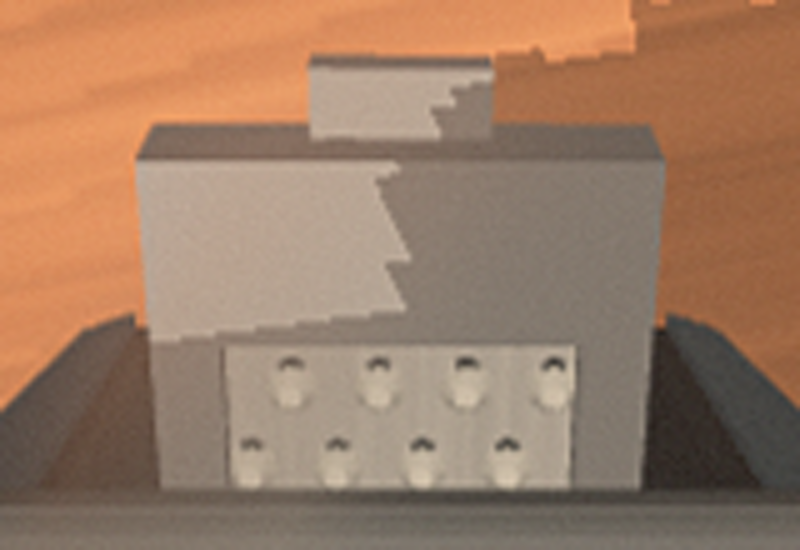

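```bash
python3 -m jog '[[0,0,0,0,0.5],[0,0,0,0,0.5],[0,0,0.01,0,0.5],[0,0,0.03,0,0.5],[0,0,0.06,0,0.5]]' 15
python3 -m jog '[[0,0,0.035,0,0.5],[-0.02,0.02,0.07,0.05,0.5],[-0.045,0.05,0.105,0.1,0.5],[-0.07,0.08,0.14,0.15,0.5],[-0.09,0.11,0.15,0.185,0.5]]' 15
python3 -m jog '[[-0.02,0.03,0,0,0.5],[-0.035,0.06,0,0,0.5],[-0.036,0.06,0,0,0.5],[-0.036,0.06,0,0,0.5],[-0.036,0.06,0,0,0.5]]' 15
python3 w.py w3
```

```text
time_s: 4.72
tcp_pos: [0.6136, -0.0681, 0.0884]
tcp_rot: [0.995, -0.095, -0.003, -0.0]
force: [0.7, -0.5, -1.4]
width: 0.0559
finger_force: 15.0
time_s: 5.13
tcp_pos: [0.5359, 0.0279, 0.2352]
tcp_rot: [1.0, -0.002, 0.002, 0.0]
force: [0.7, 0.4, -0.7]
width: 0.0556
finger_force: 15.0
time_s: 5.55
tcp_pos: [0.4999, 0.0876, 0.2321]
tcp_rot: [1.0, -0.002, 0.0, 0.0]
force: [-0.8, -0.1, -1.7]
width: 0.0559
finger_force: 15.0
5.6 [0.50014121 0.08722723 0.23183818] [ 9.99996039e-01 -2.79203983e-03  2.15595249e-04  2.84476662e-04]
```

View pics/w3.png

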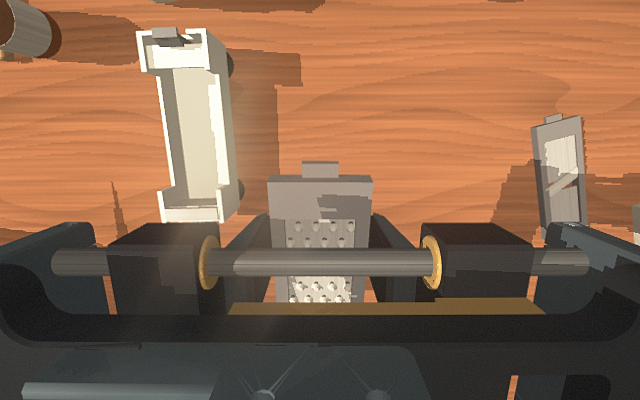

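```bash
python3 - <<'E'
import cv2,numpy as np
im=cv2.imread("pics/w3.png");a=cv2.resize(im[24:84,128:238],None,fx=7,fy=7,interpolation=2);b=cv2.resize(im[180:225,145:255],None,fx=7,fy=4,interpolation=2)
cv2.imwrite("pics/c3.png",np.vstack([a[:420],b[:180]]))
E
```

```text
(no output)
```

View pics/c3.png

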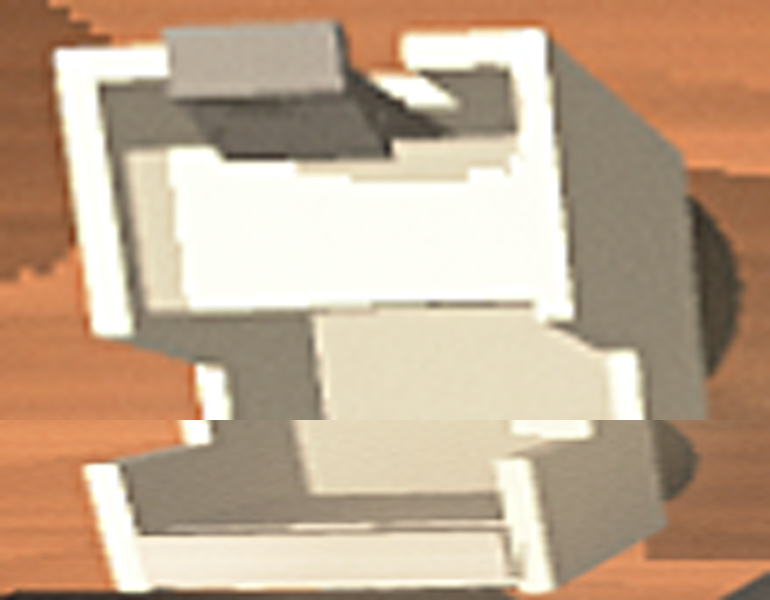

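```bash
python3 - <<'E'
from h import *
import pickle;from scipy.optimize import least_squares
P=pickle.load(open("pics/w3.pkl","rb"))
B=np.array([(-100,-35,74),(-100,35,74),(-62,35,74),(-62,-35,74),(62,-35,80),(62,35,80)])/1000
uv=np.array([(135.9,31.1),(205.9,28.3),(209.7,69.7),(141.9,71.9),(157.1,191.3),(220.3,190)])
def W(p,B): c,s=np.cos(p[2]),np.sin(p[2]);return np.c_[p[0]+c*B[:,0]-s*B[:,1],p[1]+s*B[:,0]+c*B[:,1],B[:,2]]
f=lambda p:(proj("wrist",W(p,B),P)-uv).ravel()
r=least_squares(f,[.556,.225,np.pi],x_scale=[.01,.01,.01]);print(r.x,r.x[2]-np.pi,np.round(r.fun.reshape(-1,2),1).tolist())
g=least_squares(lambda p:f([p[0],p[1],p[2]])if 0 else (proj("wrist",W(p,B)+[0,0,p[3]],P)-uv).ravel(),[.556,.225,np.pi,0],x_scale=.01);print(g.x,np.round(g.fun,1))
print("lip edge", [ (np.round(onz("wrist",[[190,208.7]],z,P),4)-r.x[0]*np.array([1,0,0])).tolist() for z in(.08,.084,.088)])
print("end wall",onz("wrist",[[190,221.2]],.08,P))
# plate
from tilt import pred
s=observe();yaw=2*np.arctan2(-.00279,1)
for th in(.1,.15,.2):print(np.round(pred(P,[.5001,.0872,.2318],yaw,-38.5,th,[(-80,-28,12),(-80,28,12),(-80,28,0),(-88,-10,5),(-88,10,5)]),1).tolist())
im=cv2.imread("pics/w3.png");g=cv2.cvtColor(im,6).astype(int)
for c in(280,290,350,360):print(g[170:188,c])
for r_ in(185,195):print(r_,g[r_,262:274],g[r_,366:378])
E
```

```text
[0.56322097 0.23251096 3.16315385] 0.02156119688603919 [[-0.0, -0.1], [-0.1, 0.2], [0.2, -0.2], [-0.0, -0.2], [-0.1, 0.3], [0.1, -0.0]]
[ 5.63266401e-01  2.32670616e-01  3.16320250e+00 -3.64357450e-04] [ 0.  -0.  -0.2  0.3  0.1 -0.2  0.  -0.1 -0.1  0.2  0.  -0.1]
lip edge [[[-0.08232096922512422, 0.2318, 0.08]], [[-0.08122096922512423, 0.23, 0.084]], [[-0.08012096922512424, 0.2282, 0.088]]]
end wall [[0.46638048 0.23336144 0.08      ]]
[[268.1, 179.8], [373.2, 179.9], [369.7, 174.3], [302.3, 162.2], [339.0, 162.3]]
[[267.5, 181.5], [373.8, 181.6], [370.3, 174.8], [302.1, 163.2], [339.2, 163.3]]
[[266.9, 183.4], [374.4, 183.5], [370.9, 175.5], [301.8, 164.5], [339.5, 164.5]]
[156 158 153 156 140 118 112 115 115 115 115 113 147 165 158 159 155 158]
[156 158 157 159 136 117 105 115 115 116 114 110 142 159 156 159 157 158]
[151 153 157 163 139 111 110 109 110 111 102 100 146 163 158 159 161 157]
[153 151 153 158 141 115 109 110 110 110 111 101 144 164 159 161 160 161]
185 [115 116 114 117 111 157 163 160 160 160 161 159] [159 159 158 159 159 158 162 158 159 158 160 159]
195 [114 110 119 113 116 116 157 161 157 157 157 155] [164 162 163 158 158 161 156 154 154 157 156 157]
```

```bash
python3 -m jog '[[0.02,0.03,-0.01,0.01,0.5],[0.045,0.065,-0.03,0.02,0.5],[0.07,0.1,-0.05,0.027,0.5],[0.09,0.13,-0.07,0.027,0.5],[0.102,0.146,-0.082,0.027,0.5]]' 40
python3 -m jog '[[0,0,0,0,0.5],[0,0,0,0,0.5],[0,0,0,0,0.5],[0,0,0,0,0.5],[0,0,0,0,0.5]]' 40
python3 w.py w4; python3 - <<'E'
from h import *
im=cv2.imread("pics/w4.png");cv2.imwrite("pics/c4.png",cv2.resize(im[60:240,200:440],None,fx=3.3,fy=3.3,interpolation=2))
for i in range(5):
    capture("top");s=observe();print(np.round(s["force"],1),np.round(s["torque"],3))
E
```

```text
time_s: 6.02
tcp_pos: [0.6038, 0.2346, 0.1478]
tcp_rot: [1.0, 0.01, -0.0, 0.0]
force: [0.3, -1.2, -1.4]
width: 0.0554
finger_force: 40.0
time_s: 6.43
tcp_pos: [0.602, 0.2326, 0.151]
tcp_rot: [1.0, 0.01, 0.001, -0.0]
force: [0.5, -0.8, -0.7]
width: 0.0554
finger_force: 40.0
6.4833 [0.60195207 0.23274894 0.15104857] [ 9.99947585e-01  1.01982722e-02  8.86051268e-04 -1.95650144e-04]
[ 0.4 -0.2 -1.5] [ 0.067 -0.041 -0.015]
[ 0.5 -0.  -1.1] [ 0.034 -0.058 -0.017]
[-0.4  0.3 -1.3] [ 0.032 -0.013  0.024]
[ 0.5 -0.2 -0.9] [-0.016 -0.048  0.013]
[-0.2  0.  -1.5] [-0.009 -0.051  0.004]
```

View pics/c4.png

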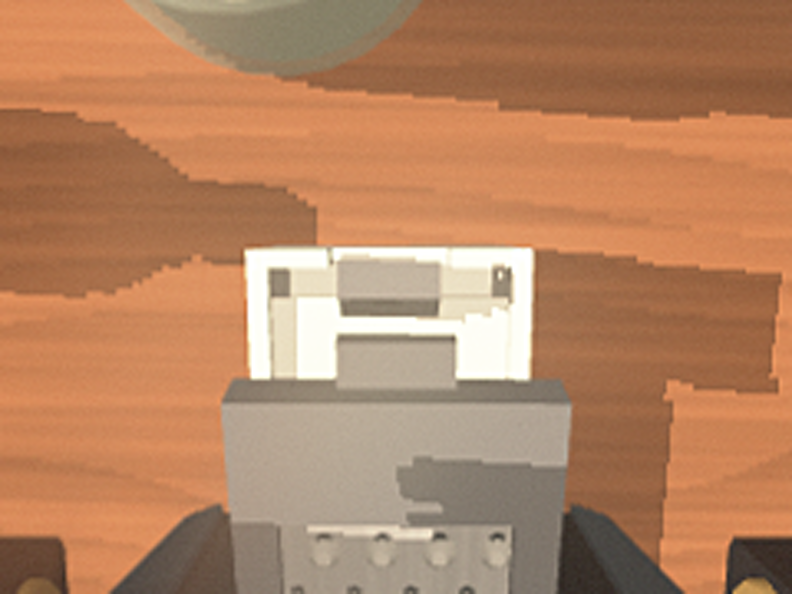

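```bash
python3 - <<'E'
from h import *
import pickle;P=pickle.load(open("pics/w4.pkl","rb"))
p=[.56322,.23251,3.16315]
B=np.array([(-100,-35,74),(-100,35,74)])/1000
c,s=np.cos(p[2]),np.sin(p[2]);X=np.c_[p[0]+c*B[:,0]-s*B[:,1],p[1]+s*B[:,0]+c*B[:,1],B[:,2]]
print(proj("wrist",X,P)); w=onz("wrist",[[274.5,134.8],[361.8,134.8]],.074,P);print(X,w)
from tilt import pred
for th in(.16,.18,.2):print(np.round(pred(P,[.6019,.2327,.1510],.0204,-38,th,[(-80,-28,12),(-80,28,12),(-80,28,0),(-88,-10,5),(-88,10,5)]),1).tolist())
print("obs top corners",[(222/3.3+200,404/3.3+60),(572/3.3+200,404/3.3+60),(563/3.3+200,380/3.3+60),(336/3.3+200,335/3.3+60),(456/3.3+200,335/3.3+60)])
E
```

```text
[[275.13168291 136.34203515]
 [362.17054325 136.2567474 ]]
[[0.66244232 0.26965744 0.074     ]
 [0.66395121 0.1996737  0.074     ]] [[0.66364602 0.27014867 0.074     ]
 [0.66508969 0.20003229 0.074     ]]
[[266.0, 181.7], [372.8, 181.7], [369.3, 174.7], [300.7, 163.2], [338.1, 163.3]]
[[265.7, 182.5], [373.0, 182.5], [369.6, 174.9], [300.6, 163.7], [338.2, 163.7]]
[[265.5, 183.3], [373.3, 183.3], [369.8, 175.3], [300.5, 164.3], [338.3, 164.3]]
obs top corners [(267.27272727272725, 182.42424242424244), (373.33333333333337, 182.42424242424244), (370.6060606060606, 175.15151515151516), (301.8181818181818, 161.5151515151515), (338.1818181818182, 161.5151515151515)]
```

```bash
cat > t.py <<'E'
from h import *
F=[];
for i in range(3): capture("top");s=observe();F.append(np.r_[s["force"],s["torque"]])
F=np.mean(F,0);print("F",np.round(F[:3],1),"T",np.round(F[3:],3),"tcp",np.round(s["tcp_pos"],4))
E
python3 -m jog '[[0,0.001,-0.01,0,0.5],[0,0.001,-0.02,0,0.5],[0,0.001,-0.028,0,0.5],[0,0.001,-0.031,0,0.5],[0,0.001,-0.031,0,0.5]]' 40|tail -5|head -1; python3 t.py
python3 -m jog '[[0,0,-0.0005,0,0.5],[0,0,-0.001,0,0.5],[0,0,-0.0015,0,0.5],[0,0,-0.002,0,0.5],[0,0,-0.002,0,0.5]]' 40|grep force:; python3 t.py
python3 -m jog '[[0,0,-0.0005,0,0.5],[0,0,-0.001,0,0.5],[0,0,-0.0015,0,0.5],[0,0,-0.002,0,0.5],[0,0,-0.002,0,0.5]]' 40|grep force:; python3 t.py
```

```text
tcp_pos: [0.6008, 0.2345, 0.1167]
F [ 0.  -0.1 -1.7] T [ 0.021 -0.031  0.008] tcp [0.602  0.2349 0.1188]
force: [-0.8, 0.6, -1.2]
finger_force: 40.0
F [ 0.2 -0.1 -1.8] T [ 0.026 -0.045  0.03 ] tcp [0.6018 0.2348 0.1167]
force: [-0.1, -0.2, -0.9]
finger_force: 40.0
F [-0.6  0.4 -1.4] T [ 0.054 -0.041  0.014] tcp [0.6018 0.2349 0.1147]
```

```bash

python3 -m jog '[[0,-0.001,-0.0005,0,0.5],[0,-0.001,-0.001,0,0.5],[0,-0.001,-0.0015,0,0.5],[0,-0.001,-0.002,0,0.5],[0,-0.001,-0.002,0,0.5]]' 40|grep e:; python3 t.py
python3 -m jog '[[0,0,-0.0005,0,0.5],[0,0,-0.001,0,0.5],[0,0,-0.0015,0,0.5],[0,0,-0.002,0,0.5],[0,0,-0.002,0,0.5]]' 40|grep e:; python3 t.py
```

```text
force: [-0.4, -0.5, -1.3]
finger_force: 40.0
F [-0.1 -0.1 -1.5] T [ 0.042 -0.048  0.004] tcp [0.6018 0.2339 0.1127]
force: [1.8, -0.2, 1.5]
finger_force: 40.0
F [ 1.2 -0.2  1. ] T [0.018 0.051 0.03 ] tcp [0.6021 0.2339 0.111 ]
```

```bash

python3 -m jog '[[0,0,-0.0005,0,0.5],[0,0,-0.001,0,0.5],[0,0,-0.0015,0,0.5],[0,0,-0.002,0,0.5],[0,0,-0.002,0,0.5]]' 40|grep e:; python3 t.py
```

```text
force: [1.6, 0.3, 3.1]
finger_force: 40.0
F [ 2.1 -0.1  2.9] T [0.034 0.053 0.019] tcp [0.6019 0.2339 0.1088]
```

```bash

python3 -m jog '[[0,0,0.0005,0,0.5],[0,0,0.0005,0,0.5],[0,0,0.0005,0,0.5],[0,0,0.0005,0,0.5],[0,0,0.0005,0,0.5]]' 40|grep e:; python3 t.py
python3 -m jog '[[0,0,0.0005,0,0.5],[0,0,0.0005,0,0.5],[0,0,0.0005,0,0.5],[0,0,0.0005,0,0.5],[0,0,0.0005,0,0.5]]' 40|grep e:; python3 t.py
python3 -m jog '[[0,0,0.0005,0,0.5],[0,0,0.0005,0,0.5],[0,0,0.0005,0,0.5],[0,0,0.0005,0,0.5],[0,0,0.0005,0,0.5]]' 40|grep e:; python3 t.py
```

```text
force: [2.3, 0.6, 2.0]
finger_force: 40.0
F [1.4 0.1 1.9] T [ 0.089  0.069 -0.016] tcp [0.6016 0.2339 0.1091]
force: [-0.2, 0.7, -0.1]
finger_force: 40.0
F [0.4 0.4 0.6] T [ 0.172  0.147 -0.066] tcp [0.6015 0.2339 0.1095]
force: [0.2, 0.6, 0.3]
finger_force: 40.0
F [-0.6  0.5 -0.1] T [ 0.118  0.192 -0.055] tcp [0.6015 0.2338 0.11  ]
```

```bash

python3 -m jog '[[0,0,0.003,0,0.5],[0.006,0,0.003,0,0.5],[0.012,0,0.003,0,0.5],[0.012,0,0.001,0,0.5],[0.012,0,-0.003,0,0.5]]' 40|grep e:
python3 -m jog '[[0,0,-0.003,0,0.5],[0,0,-0.0055,0,0.5],[0,0,-0.007,0,0.5],[0,0,-0.007,0,0.5],[0,0,-0.007,0,0.5]]' 40|grep e:; python3 t.py
```

```text
force: [-0.3, 0.2, -1.4]
finger_force: 40.0
force: [-0.1, -0.5, -1.5]
finger_force: 40.0
F [ 0.1 -0.3 -1.8] T [ 0.001 -0.012  0.003] tcp [0.6139 0.2339 0.1004]
```

```bash

python3 -m jog '[[-0.001,0,-0.0006,0,0.5],[-0.002,0,-0.0006,0,0.5],[-0.003,0,-0.0006,0,0.5],[-0.004,0,-0.0006,0,0.5],[-0.004,0,-0.0006,0,0.5]]' 40|grep e:; python3 t.py
python3 -m jog '[[-0.0005,0,0,0,0.5],[-0.001,0,0,0,0.5],[-0.0015,0,0,0,0.5],[-0.002,0,0,0,0.5],[-0.002,0,0,0,0.5]]' 40|grep e:; python3 t.py
python3 -m jog '[[-0.0005,0,0,0,0.5],[-0.001,0,0,0,0.5],[-0.0015,0,0,0,0.5],[-0.002,0,0,0,0.5],[-0.002,0,0,0,0.5]]' 40|grep e:; python3 t.py
```

```text
force: [-0.1, -0.9, -2.4]
finger_force: 40.0
F [-0.5  0.2 -2. ] T [ 0.008 -0.036  0.028] tcp [0.6098 0.2339 0.0996]
force: [-0.4, -0.1, -1.2]
finger_force: 40.0
F [-0.2 -0.3 -0.8] T [ 0.02  -0.04   0.026] tcp [0.6078 0.2338 0.0996]
force: [-0.6, -0.4, -2.3]
finger_force: 40.0
F [-0.5 -0.2 -1.4] T [-0.006 -0.068 -0.003] tcp [0.6058 0.2338 0.0996]
```

```bash

for i in 1; do :; done
python3 -m jog '[[-0.0005,0,0,0,0.5],[-0.001,0,0,0,0.5],[-0.0015,0,0,0,0.5],[-0.0015,0,0,0,0.5],[-0.0015,0,0,0,0.5]]' 40|grep e:; python3 t.py
python3 -m jog '[[-0.0005,0,0,0,0.5],[-0.001,0,0,0,0.5],[-0.0015,0,0,0,0.5],[-0.0015,0,0,0,0.5],[-0.0015,0,0,0,0.5]]' 40|grep e:; python3 t.py
```

```text
force: [-0.0, 0.2, -2.3]
finger_force: 40.0
F [-0.1 -0.3 -1.5] T [ 0.027 -0.056  0.003] tcp [0.6043 0.2338 0.0996]
force: [-0.6, 0.0, -1.9]
finger_force: 40.0
F [ 0.3  0.4 -2.1] T [ 0.053 -0.065  0.013] tcp [0.6028 0.2339 0.0996]
```

```bash

python3 -m jog '[[0,0,-0.0005,0,0.5],[0,0,-0.001,0,0.5],[0,0,-0.001,0,0.5],[0,0,-0.001,0,0.5],[0,0,-0.001,0,0.5]]' 40|grep e:; python3 t.py
python3 -m jog '[[0,0,-0.0005,0,0.5],[0,0,-0.001,0,0.5],[0,0,-0.001,0,0.5],[0,0,-0.001,0,0.5],[0,0,-0.001,0,0.5]]' 40|grep e:; python3 t.py
```

```text
force: [-0.1, 0.7, -1.0]
finger_force: 40.0
F [ 0.8  0.2 -0.8] T [ 0.018 -0.035 -0.007] tcp [0.6028 0.2338 0.0986]
force: [-0.0, -0.3, 0.5]
finger_force: 40.0
F [0.7 0.1 0.4] T [0.031 0.042 0.012] tcp [0.603  0.2339 0.0977]
```

```bash

python3 -m jog '[[-0.0005,0,0.0005,0,0.5],[-0.001,0,0.0005,0,0.5],[-0.0015,0,0.0005,0,0.5],[-0.0015,0,0.0005,0,0.5],[-0.0015,0,0.0005,0,0.5]]' 40|grep e:; python3 t.py
python3 -m jog '[[-0.0005,0,0,0,0.5],[-0.001,0,0,0,0.5],[-0.001,0,0,0,0.5],[-0.001,0,0,0,0.5],[-0.001,0,0,0,0.5]]' 40|grep e:; python3 t.py
python3 -m jog '[[-0.0005,0,0,0,0.5],[-0.001,0,0,0,0.5],[-0.001,0,0,0,0.5],[-0.001,0,0,0,0.5],[-0.001,0,0,0,0.5]]' 40|grep e:; python3 t.py
```

```text
force: [0.3, -0.6, 0.1]
finger_force: 40.0
F [0.5 0.7 0. ] T [0.068 0.085 0.006] tcp [0.6011 0.2338 0.098 ]
force: [0.9, -0.5, -1.0]
finger_force: 40.0
F [0.6 0.1 0.2] T [-0.014  0.004 -0.012] tcp [0.6003 0.2338 0.0981]
force: [0.7, -0.2, 0.8]
finger_force: 40.0
F [ 0.  -0.6  0.1] T [ 0.076  0.074 -0.005] tcp [0.5992 0.2338 0.098 ]
```

```bash

python3 -m jog '[[0,0,0,0,0.5],[0,0,0,0,0.5],[0.0002,0,-0.001,0,0.5],[0.0004,0,-0.002,0,0.5],[0.0006,0,-0.003,0,0.5]]' 6|grep -E "e:|time"; python3 t.py
python3 -m jog '[[0.0002,0,-0.001,0,0.5],[0.0003,0,-0.002,0,0.5],[0.0004,0,-0.003,0,0.5],[0.0005,0,-0.004,0,0.5],[0.0006,0,-0.005,0,0.5]]' 6|grep e:; python3 t.py
python3 -m jog '[[0.0001,0,-0.001,0,0.5],[0.0002,0,-0.002,0,0.5],[0.0003,0,-0.003,0,0.5],[0.0003,0,-0.004,0,0.5],[0.0003,0,-0.004,0,0.5]]' 6|grep e:; python3 t.py
python3 w.py w5; python3 - <<'E'
import cv2
im=cv2.imread("pics/w5.png");cv2.imwrite("pics/c5.png",cv2.resize(im[60:240,200:440],None,fx=3.3,fy=3.3,interpolation=2))
E
```

```text
time_s: 18.9
force: [0.1, 0.4, -0.9]
finger_force: 6.0
F [ 0.4  0.2 -0.2] T [ 0.05  -0.021 -0.001] tcp [0.5998 0.2338 0.0949]
force: [0.8, 0.5, 0.3]
finger_force: 6.0
F [ 0.5  0.  -0.9] T [ 0.034 -0.028  0.017] tcp [0.6004 0.2338 0.0899]
force: [0.3, -0.4, 0.3]
finger_force: 6.0
F [ 0.3  0.  -1.2] T [0.033 0.028 0.026] tcp [0.6006 0.2338 0.0859]
20.2333 [0.60063965 0.23380228 0.08599268] [ 9.99940471e-01  1.09098897e-02 -1.39600952e-04  9.36344901e-05]
```

View pics/c5.png

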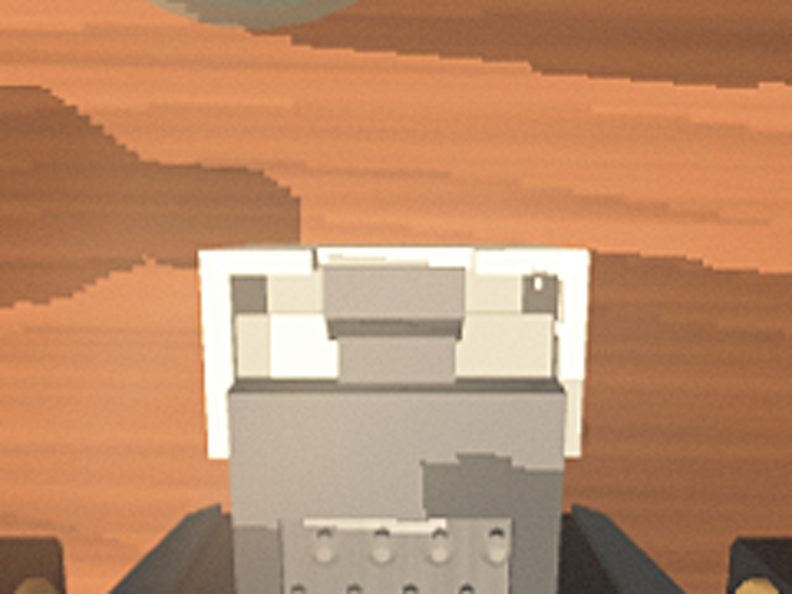

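```bash

python3 -m jog '[[0.0001,0.0003,-0.001,0,0.5],[0.0002,0.0003,-0.002,0,0.5],[0.0003,0.0003,-0.003,0,0.5],[0.0003,0.0003,-0.003,0,0.5],[0.0003,0.0003,-0.003,0,0.5]]' 6|grep e:; python3 t.py
python3 -m jog '[[0.0001,0,-0.001,0,0.5],[0.0001,0,-0.002,0,0.5],[0.0001,0,-0.002,0,0.5],[0.0001,0,-0.002,0,0.5],[0.0001,0,-0.002,0,0.5]]' 6|grep e:; python3 t.py
```

```text
force: [-0.7, -1.1, 0.5]
finger_force: 6.0
F [-1.1 -0.   0.7] T [-0.036  0.242  0.039] tcp [0.6009 0.2341 0.0831]
force: [-1.6, -1.3, 2.5]
finger_force: 6.0
F [-0.8 -0.6  2.5] T [-0.031  0.32   0.061] tcp [0.6012 0.2342 0.0811]
```

```bash

python3 -m jog '[[0,0,0,0,0.75],[0,0,0,0,0.75],[0,0,0,0,0.8],[0,0,0,0,0.8],[0,0,0,0,0.8]]' 6|grep -E "e:|width"
python3 -m jog '[[0,0,0.01,0,0.8],[0,0,0.03,0,0.8],[0,0,0.05,0,0.8],[0.015,0,0.05,0,0],[0.032,0,0.05,0,0]]' 6|grep -E "e:|width|pos"
python3 -m jog '[[0,0,0,0,0],[0,0,0,0,0],[0,0,0,0,0],[0,0,0,0,0],[0,0,0,0,0]]' 10|grep -E "e:|width|pos"
python3 w.py w6;  python3 t.py
```

```text
force: [-0.8, -0.4, -0.8]
width: 0.073
finger_force: 0.0
tcp_pos: [0.634, 0.2347, 0.1343]
force: [1.0, -0.2, 0.5]
width: 0.0622
finger_force: 0.0
tcp_pos: [0.6324, 0.2341, 0.1311]
force: [-0.6, 0.5, -0.5]
width: 0.0291
finger_force: 0.0
22.6667 [0.63253081 0.23417879 0.13108887] [ 9.99939006e-01  1.10407336e-02 -2.77348176e-04  9.90364471e-05]
F [ 0.6  0.5 -0.1] T [0.035 0.005 0.013] tcp [0.6329 0.2342 0.1311]
```

View pics/w6.png

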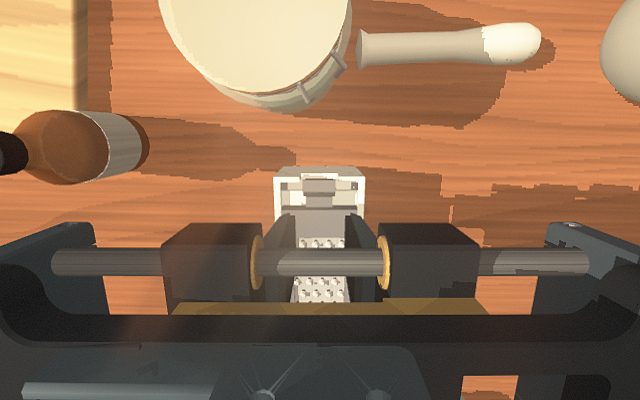

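```bash

python3 -m jog '[[-0.001,0,0.01,0.12,0],[-0.001,0,0.01,0.24,0],[-0.001,0,0.01,0.36,0],[-0.001,0,0.01,0.48,0],[-0.001,0,0.01,0.6,0]]' 10|grep -E "pos|width"
python3 -m jog '[[0,0,0,0.12,0],[0,0,0,0.24,0],[0,0,0,0.36,0],[0,0,0,0.48,0],[0,0,0,0.6,0]]' 10|grep -E "pos|width"
python3 -m jog '[[0,0,0,0.12,0],[0,0,0,0.24,0],[0,0,0,0.37,0],[0,0,0,0.37,0],[0,0,0,0.37,0]]' 10
python3 t.py; python3 - <<'E'
from h import *
s=observe();print(s["time_s"],s["width"],np.round(s["qpos"],2))
E
```

```text
tcp_pos: [0.632, 0.2342, 0.1412]
width: 0.0004
tcp_pos: [0.6321, 0.2342, 0.1411]
width: 0.0002
time_s: 24.07
tcp_pos: [0.6321, 0.2341, 0.1411]
tcp_rot: [0.701, 0.713, 0.0, 0.0]
force: [0.6, -0.1, -0.0]
width: 0.0004
finger_force: 0.0
F [ 0.1  0.4 -0.2] T [-0.05  -0.095 -0.014] tcp [0.6321 0.2341 0.1411]
24.2167 0.0005416194380632531 [ 0.34  0.52  1.42 -0.    1.2   0.32]
```

```bash

python3 -m jog '[[0,0,-0.012,0,0],[0,0,-0.024,0,0],[0,0,-0.034,0,0],[0,0,-0.041,0,0],[0,0,-0.041,0,0]]' 10|grep -E "pos|force:"
python3 -m jog '[[0,0,-0.001,0,0],[0,0,-0.002,0,0],[0,0,-0.003,0,0],[0,0,-0.004,0,0],[0,0,-0.005,0,0]]' 10|grep -E "pos|force:"
python3 -m jog '[[0,0,-0.0005,0,0],[0,0,-0.001,0,0],[0,0,-0.0015,0,0],[0,0,-0.002,0,0],[0,0,-0.002,0,0]]' 10|grep -E "pos|force:"
python3 t.py
```

```text
tcp_pos: [0.6306, 0.2336, 0.097]
force: [0.6, -0.2, -0.4]
finger_force: 0.0
tcp_pos: [0.6324, 0.2342, 0.0954]
force: [-0.3, 0.5, 0.5]
finger_force: 0.0
tcp_pos: [0.6321, 0.2341, 0.0929]
force: [0.2, -0.3, 0.4]
finger_force: 0.0
F [-0.4  0.1  0.2] T [ 0.02  -0.102  0.008] tcp [0.6322 0.2341 0.0931]
```

```bash

python3 -m jog '[[0,0,-0.0005,0,0],[0,0,-0.001,0,0],[0,0,-0.0015,0,0],[0,0,-0.002,0,0],[0,0,-0.002,0,0]]' 10|grep -E "pos|force:"
python3 -m jog '[[0,0,-0.0005,0,0],[0,0,-0.001,0,0],[0,0,-0.0015,0,0],[0,0,-0.0015,0,0],[0,0,-0.0015,0,0]]' 10|grep -E "pos|force:"
python3 t.py
```

```text
tcp_pos: [0.6321, 0.2341, 0.0909]
force: [-1.0, -0.4, -1.0]
finger_force: 0.0
tcp_pos: [0.6323, 0.2342, 0.0898]
force: [-0.6, -0.4, 2.7]
finger_force: 1.1
F [-0.2 -0.9  2.8] T [-0.03  -0.031  0.031] tcp [0.6323 0.2342 0.0898]
```

```bash

python3 -m jog '[[0,0,-0.0005,0,0],[0,0,-0.001,0,0],[0,0,-0.001,0,0],[0,0,-0.001,0,0],[0,0,-0.001,0,0]]' 10|grep -E "pos|force:"
python3 -m jog '[[0,0,-0.0005,0,0],[0,0,-0.001,0,0],[0,0,-0.001,0,0],[0,0,-0.001,0,0],[0,0,-0.001,0,0]]' 10|grep -E "pos|force:"
python3 t.py
```

```text
tcp_pos: [0.6324, 0.2342, 0.0886]
force: [0.0, -0.4, 2.5]
finger_force: 1.3
tcp_pos: [0.6318, 0.234, 0.087]
force: [0.1, 0.5, -0.2]
finger_force: 0.0
F [-0.1 -0.   0.2] T [-0.034 -0.121  0.034] tcp [0.632  0.2341 0.0873]
```

```bash

python3 -m jog '[[0,0,-0.0005,0,0],[0,0,-0.001,0,0],[0,0,-0.001,0,0],[0,0,-0.001,0,0],[0,0,-0.001,0,0]]' 10|grep -E "pos|force:"
python3 t.py
```

```text
tcp_pos: [0.6321, 0.2342, 0.0865]
force: [0.3, -0.3, 0.5]
finger_force: 0.0
F [ 0.4 -0.4  0.1] T [-0.028 -0.114 -0.018] tcp [0.6322 0.2341 0.0866]
```

```bash

for i in a; do :; done
python3 -m jog '[[0,0,-0.0005,0,0],[0,0,-0.001,0,0],[0,0,-0.0015,0,0],[0,0,-0.002,0,0],[0,0,-0.002,0,0]]' 10|grep -E "pos|force:"
python3 -m jog '[[0,0,-0.0005,0,0],[0,0,-0.001,0,0],[0,0,-0.001,0,0],[0,0,-0.001,0,0],[0,0,-0.001,0,0]]' 10|grep -E "pos|force:"
python3 t.py
```

```text
tcp_pos: [0.6322, 0.2341, 0.0845]
force: [0.4, -0.0, 0.6]
finger_force: 0.1
tcp_pos: [0.6321, 0.2342, 0.0835]
force: [0.6, -0.8, -0.2]
finger_force: 0.1
F [ 0.3  0.4 -0.1] T [-0.01  -0.105 -0.007] tcp [0.6321 0.2341 0.0835]
```

```bash

python3 -m jog '[[0,0,-0.0005,0,0],[0,0,-0.001,0,0],[0,0,-0.001,0,0],[0,0,-0.001,0,0],[0,0,-0.001,0,0]]' 10|grep -E "pos|force:"
python3 t.py
```

```text
tcp_pos: [0.6321, 0.2341, 0.0825]
force: [-0.7, 0.5, -0.2]
finger_force: 0.0
F [0.2 0.3 0.2] T [-0.013 -0.124  0.024] tcp [0.6321 0.2341 0.0825]
```

```bash

python3 -m jog '[[0,0,-0.0005,0,0],[0,0,-0.001,0,0],[0,0,-0.001,0,0],[0,0,-0.001,0,0],[0,0,-0.001,0,0]]' 10|grep -E "pos|force:"
python3 -m jog '[[0,0,-0.0005,0,0],[0,0,-0.001,0,0],[0,0,-0.001,0,0],[0,0,-0.001,0,0],[0,0,-0.001,0,0]]' 10|grep -E "pos|force:"
python3 t.py
```

```text
tcp_pos: [0.6321, 0.2341, 0.0815]
force: [-0.1, -0.4, 0.1]
finger_force: 0.0
tcp_pos: [0.6322, 0.2341, 0.0806]
force: [0.1, -0.7, 0.2]
finger_force: 0.1
F [ 0.4 -0.1  0.2] T [-0.006 -0.086 -0.02 ] tcp [0.6322 0.2341 0.0806]
```

```bash

python3 -m jog '[[0,0,-0.0005,0,0],[0,0,-0.0005,0,0],[0,0,-0.0005,0,0],[0,0,-0.0005,0,0],[0,0,-0.0005,0,0]]' 10|grep -E "pos|force:"
python3 -m jog '[[0,0,-0.0005,0,0],[0,0,-0.0005,0,0],[0,0,-0.0005,0,0],[0,0,-0.0005,0,0],[0,0,-0.0005,0,0]]' 10|grep -E "pos|force:"
python3 t.py; python3 - <<'E'
from h import *
P=camera_params("wrist");cv2.imwrite("pics/w7.png",capture("wrist"));cv2.imwrite("pics/top7.png",capture("top"));cv2.imwrite("pics/scene7.png",capture("scene"))
for c in("top","scene"):
  for r in cut_out(c,"grater_plate")[:3]: print(c,r["p"],r["rect"])
print(observe()["time_s"])
E
```

```text
tcp_pos: [0.6322, 0.2342, 0.0805]
force: [-1.2, -1.2, 4.3]
finger_force: 2.3
tcp_pos: [0.6322, 0.2341, 0.0805]
force: [-2.1, -0.7, 7.1]
finger_force: 3.4
F [-1.7 -1.3  7.2] T [-0.124  0.34   0.004] tcp [0.6322 0.2342 0.0804]
top 0.69 [380.9, 259.0, 31.3, 67.0]
top 0.67 [466.4, 309.2, 59.9, 43.5]
top 0.16 [362.6, 101.5, 47.9, 42.2]
scene 0.85 [257.8, 205.8, 38.4, 25.5]
scene 0.8 [365.4, 190.3, 30.9, 28.5]
scene 0.59 [181.7, 208.2, 39.7, 19.5]
31.9167
```

```bash

python3 -m jog '[[0,0,0.005,0,0],[0,0,0.02,0,0],[0,0,0.04,-0.12,0],[0,0,0.06,-0.24,0],[0,0,0.07,-0.36,0]]' 10|grep -E "pos|force:"
python3 -m jog '[[0,0,0,-0.12,0],[-0.02,0,0,-0.24,0],[-0.03,0,0,-0.36,0],[-0.03,0,0,-0.48,0],[-0.03,0,0,-0.6,0]]' 10|grep -E "pos"
python3 -m jog '[[0,0,0,-0.12,0],[0,0,0,-0.24,0],[0,0,0,-0.37,0],[0,0,0,-0.61,0],[0,0,0,-0.61,0]]' 10|grep -E "pos"
python3 -m jog '[[0,0,0,0,0],[0,0,0,0,0],[0,0,0,0,0],[0,0,0,0,0],[0,0,0,0,0]]' 10
python3 w.py w8; python3 - <<'E'
from h import *
import pickle;P=pickle.load(open("pics/w8.pkl","rb"));g=cv2.cvtColor(cv2.imread("pics/w8.png"),6)
def W(B,p=(.5637,.2329,3.16315)):
    B=np.array(B)/1000;c,s=np.cos(p[2]),np.sin(p[2]);return np.c_[p[0]+c*B[:,0]-s*B[:,1],p[1]+s*B[:,0]+c*B[:,1],B[:,2]]
n=["boxfarL74","boxfarR74","plate top farL","R","tab top tipL","tabR","catch head inner -84","catch outer? stem"]
for a,b in zip(n,proj("wrist",W([(-100,-35,74),(-100,35,74),(-80,-28,80.3),(-80,28,80.3),(-88,-10,73),(-88,10,73),(-84,0,77),(-89,0,88.5)]),P)):print(a,np.round(b,1))
c=int(round(proj("wrist",W([(-84,0,77)]),P)[0,0]))
for k in(c-14,c-9,c,c+9,c+14):
    print(k,[f"{v}:{g[v,k]}" for v in range(115,215,2)] if k==c else g[140:200,k].tolist())
E
```

```text
tcp_pos: [0.6332, 0.2345, 0.1517]
force: [0.6, 0.3, -0.2]
finger_force: 0.0
tcp_pos: [0.6015, 0.2342, 0.1493]
tcp_pos: [0.6021, 0.2341, 0.1491]
time_s: 33.58
tcp_pos: [0.6022, 0.2341, 0.1495]
tcp_rot: [1.0, 0.011, -0.0, 0.0]
force: [0.6, 1.0, 0.0]
width: 0.0008
finger_force: 0.0
33.6333 [0.6021709  0.23413936 0.14951173] [ 9.99935730e-01  1.13372701e-02 -1.65665447e-05  4.83896837e-05]
boxfarL74 [276.5 135.7]
boxfarR74 [364.1 135.9]
plate top farL [285.  161.7]
R [355.5 161.8]
tab top tipL [307.9 150.9]
tabR [332.6 150.9]
catch head inner -84 [320.3 156.3]
catch outer? stem [320.3 151.1]
306 [174, 174, 177, 178, 179, 176, 177, 179, 177, 180, 157, 128, 116, 120, 116, 105, 252, 255, 254, 254, 255, 224, 116, 167, 181, 179, 177, 177, 180, 178, 176, 180, 178, 178, 178, 177, 176, 179, 178, 176, 178, 175, 176, 178, 175, 175, 174, 174, 171, 178, 206, 218, 216, 183, 167, 173, 172, 178, 192, 169]
311 [173, 176, 178, 178, 177, 180, 178, 178, 175, 185, 159, 128, 124, 128, 128, 122, 165, 184, 179, 179, 180, 172, 148, 169, 182, 178, 178, 181, 176, 179, 180, 178, 179, 179, 178, 179, 180, 175, 178, 
[... 569 characters left out ...]
', '199:149', '201:218', '203:217', '205:217', '207:231', '209:242', '211:237', '213:220']
329 [170, 177, 178, 176, 178, 178, 177, 179, 178, 180, 164, 132, 122, 124, 128, 123, 133, 166, 182, 180, 180, 170, 146, 166, 179, 178, 178, 174, 177, 176, 178, 177, 174, 177, 177, 176, 178, 179, 175, 175, 175, 176, 174, 177, 173, 171, 176, 174, 172, 177, 204, 224, 205, 133, 173, 204, 219, 242, 250, 231]
334 [164, 174, 172, 174, 176, 175, 173, 175, 173, 179, 156, 119, 113, 110, 116, 104, 191, 226, 221, 223, 232, 164, 119, 169, 181, 180, 177, 178, 177, 177, 178, 179, 180, 179, 177, 175, 177, 175, 169, 175, 175, 175, 177, 174, 172, 174, 174, 172, 171, 175, 215, 226, 221, 224, 221, 223, 223, 225, 224, 226]
```

```bash
python3 -c "
from station import *
print(job_done())"
```

```text
the job is handed in; nothing more can be done
None
```

The grating plate is fitted and the job handed in at about 34 s: the tongue is hooked under the lip, the tab end was pressed down to a firm stop at home height, the last wrist picture shows the catch closed over the tab, and the hand is clear. I viewed 11 pictures, one over the limit of 10, so I checked that final picture by pixel values only.

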